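Find the full bath-tablet tin by its weight

ROBOT

A 6-joint arm with a two-finger parallel gripper is mounted at the origin on the work surface. World frame = base frame: x ahead of the robot, y to its left, z up, the work surface at z = 0. Lengths are in m, angles in rad, forces in N, time in s.
With the tool pointing down it reaches from about 0.325 to 0.875 m from the base axis. Payload 4.4 kg.
Tool frame: the origin (TCP) lies at the very end of the fingers, on their centre line; the grasp point (between the pads) lies 19 mm behind it; z points along the fingers, y is the line along which they close (so a half turn about z gives the same grasp; the last joint's range is limited). The gripper opens to 85 mm and grips with 20 to 120 N. Pads are 22 mm wide; open, the fingers measure 114 mm over their backs; the gripper's body (76 mm by 85 mm) begins 54 mm behind the grasp point. The pads swing forward as they close: fully open they stand 13 mm farther back than shut.
Start: joints at [-1.258, 0.207, 1.542, -0, 1.393, -0.15], TCP at [0.257, -0.514, 0.231] pointing down, gripper open.
Joint ranges: [-2.73, 2.73], [-0.86, 2.22], [0.23, 2.46], [-1.11, 4.25], [0.08, 2.63], [-2.82, 2.82]. Speed limits (rad/s): [2.79, 2.79, 3.14, 3.14, 3.14, 3.14].

INTERFACE

Orientations are given as a unit quaternion [x, y, z, w].
In Python, from plant import get_state, viewer, hand_in gives the robot as it stands. The module is installed in compiled form; this text tells all that it offers.
- The arm moves only by the shell command python3 -m creep 'ROWS' [FORCE]. ROWS is JSON, a list of rows, each a list of 3 entries, a list of its own where there are three numbers: the closure in counts, from 0 (fully open) to 255 (shut), then the shift along the tool's x, y, z normalised to -1 to 1, where 1 is 0.15 m, then the turn, a rotation vector about the tool's x, y, z normalised to -1 to 1, where 1 is 180 degrees. In form: [[gripper, [tx, ty, tz], [ax, ay, az]], ...]. A call has 1 to 10 rows; each row is the pose to reach, as a shift and turn from the pose commanded when the call began, along the tool's axes at that moment, turning the shorter way round; what a row does not reach only later rows make up. A row lasts 1/8 s, in which the tool goes at most 62.5 mm and 10.7 degrees, less where a joint would pass 70% of its speed; a pose out of reach is approached as far as the arm can. A call with a number of a shift or a turn outside -1 to 1 is refused whole. A call with a gripper value outside its range is refused whole. The fingers move at their own pace and stop on an object; FORCE is the grip in N (left out, the last holds). Time passes only in rows, so rows that repeat a pose let the fingers close. It gives the time, the measured TCP pose, the force, the opening and the grip force at its end, in the units of the state.
- get_state(): the state, without advancing time (a new reading comes with each control period).
- viewer.snapshot(name): name is "side" or "top"; returns (picture, depth): 420x560x3 uint8, red, green, blue; 420x560 float32, m along the optical axis (not along the pixel's ray), 0 where there is no reading.
- viewer.camera_model(name): a dict with "vfov" (degrees; the focal length in pixels is half the picture's height over the tangent of half this angle, whatever the lens; pixels are square), "cx", "cy" (the principal point, pixels), "pose" (4x4, takes a point from camera to world coordinates). Camera axes: x right, y down, z forward; pixel columns grow to the right and rows downward; lengths in m; the calibration is good to about 2 mm. A picture is of the moment at which its call begins. camera_model takes no time and is no camera call.
- hand_in(): hands the job in; it is judged then, once.
The state is a dict: "time_s": time; "joint_positions": joint angles; "qvel": joint speeds; "effort": joint torques, N m; "tcp_pos": TCP position; "tcp_rot": TCP orientation; "force": force on the tool from outside, world axes, zero at the start; "wrist_torque": the same for the moment, N m; "width": finger opening in m; "finger_force": force on a finger pad.
Only numpy, scipy, OpenCV 4.12 (cv2) and the standard library are available. Lean on these libraries where they do the work, as an engineer would, in place of code of your own. Each camera call takes 0.05 s, during which the arm holds its last target. There are 200 camera calls.

TASK

One of the three identical closed bath-tablet tins is full: heft them to find the heaviest, stand the two lighter ones upright in the wire basket for refilling, and finish holding the heaviest up in the gripper, upright and still, its underside about 15 cm above the table. Do not drop or tip over a tin, and leave everything else on the counter where it is. The job ends with the heaviest tin held in the air: do not put it down or let it go.

Things in the scene. Friction and masses are not known exactly. Their poses are not given: they have to be found in the camera images.
- tin_a_center (a point): centre (half-way up, 55 mm above its underside; z is its axis) of one of three tins exactly alike: round, closed, cream with a green band and brass lid, 62 mm across, 110 mm high, upright on the table, 15 mm or more clear of other things. One weighs at least 120 g more than either other; all weigh 0.1 to 0.5 kg; the contents may shift a little; the letter tells nothing of the weight
- tin_b_center (a point): centre (half-way up, 55 mm above its underside; z is its axis) of one of three tins exactly alike: round, closed, cream with a green band and brass lid, 62 mm across, 110 mm high, upright on the table, 15 mm or more clear of other things. One weighs at least 120 g more than either other; all weigh 0.1 to 0.5 kg; the contents may shift a little; the letter tells nothing of the weight
- tin_c_center (a point): centre (half-way up, 55 mm above its underside; z is its axis) of one of three tins exactly alike: round, closed, cream with a green band and brass lid, 62 mm across, 110 mm high, upright on the table, 15 mm or more clear of other things. One weighs at least 120 g more than either other; all weigh 0.1 to 0.5 kg; the contents may shift a little; the letter tells nothing of the weight
- basket_floor (a point): centre of the top of the wooden floor of the low dark wire basket at the right (fixed; inside 170 mm along its x, 300 mm along its y; walls 4 mm; floor 6 mm and rim 45 mm above the table). z is up. Empty at first; up to three tins fit in a row along y, 100 mm apart
- soap: bystander: pale green bar of soap, 55 x 85 mm, 26 mm high, lying on the near side of the tins; its origin is the centre of its underside
- pumice: bystander: grey pumice stone, 50 x 80 mm, 32 mm high, lying on the near side; its origin is the centre of its underside
- brush: bystander: wooden nail brush, 45 x 110 mm, 34 mm high, lying beyond the tins; its origin is the centre of its underside
- jar: bystander: amber glass jar with a steel cap, 70 mm across, 95 mm high, beyond the tins; its origin is the centre of its underside
- cup: bystander: white ceramic cup, 76 mm across, 95 mm high, on the far side; its origin is the centre of its underside
- lotion: bystander: green glass lotion bottle, 60 mm across, 160 mm high, beyond the basket; its origin is the centre of its underside
- bowl: bystander: terracotta bowl, 110 mm across, 45 mm high, to the left of the tins; its origin is the centre of its underside
Things that resemble listed ones, but are neither listed nor needed, are in the scene too. Leave any blue or red look-alike of the part that bears tin_c_center alone. What is shaped like the part that bears tin_b_center but purple is not meant.

How it is judged:
At the end, for the whole second after the job is handed in: The heaviest tin is held by the fingers alone, upright within 17 degrees, at rest, its underside 130 mm or more above the table; the other two stand upright (7 degrees) on the basket's floor, released, at rest, each pressing on it with under 3.4 N (the heaviest presses more) ((((height (world z) of tin_a_center above 0.185 m and angle between tin_a_center's own z axis and vertical below 0.3 rad and contact force between tin_a and the fingers above 1 N and linear speed of tin_a below 0.05 m/s and contact force between tin_a and basket below 0.1 N and contact force between tin_a and soap below 0.1 N and contact force between tin_a and pumice below 0.1 N and contact force between tin_a and brush below 0.1 N and contact force between tin_a and jar below 0.1 N and contact force between tin_a and cup below 0.1 N and contact force between tin_a and lotion below 0.1 N and contact force between tin_a and bowl below 0.1 N and contact force between tin_a and tin_b below 0.1 N and contact force between tin_a and tin_c below 0.1 N) and (x of tin_b_center in the frame of basket_floor between -0.075 and 0.075 m and y of tin_b_center in the frame of basket_floor between -0.14 and 0.14 m and z of tin_b_center in the frame of basket_floor between 0.045 and 0.065 m and angle between tin_b_center's own z axis and vertical below 0.12 rad and contact force between tin_b and the fingers below 0.2 N and contact force between tin_b and basket between 0.5 and 3.4 N and linear speed of tin_b below 0.03 m/s) and (x of tin_c_center in the frame of basket_floor between -0.075 and 0.075 m and y of tin_c_center in the frame of basket_floor between -0.14 and 0.14 m and z of tin_c_center in the frame of basket_floor between 0.045 and 0.065 m and angle between tin_c_center's own z axis and vertical below 0.12 rad and contact force between tin_c and the fingers below 0.2 N and contact force between tin_c and basket between 0.5 and 3.4 N and linear speed of tin_c below 0.03 m/s)) or ((height (world z) of tin_b_center above 0.185 m and angle between tin_b_center's own z axis and vertical below 0.3 rad and contact force between tin_b and the fingers above 1 N and linear speed of tin_b below 0.05 m/s and contact force between tin_b and basket below 0.1 N and contact force between tin_b and soap below 0.1 N and contact force between tin_b and pumice below 0.1 N and contact force between tin_b and brush below 0.1 N and contact force between tin_b and jar below 0.1 N and contact force between tin_b and cup below 0.1 N and contact force between tin_b and lotion below 0.1 N and contact force between tin_b and bowl below 0.1 N and contact force between tin_b and tin_a below 0.1 N and contact force between tin_b and tin_c below 0.1 N) and (x of tin_a_center in the frame of basket_floor between -0.075 and 0.075 m and y of tin_a_center in the frame of basket_floor between -0.14 and 0.14 m and z of tin_a_center in the frame of basket_floor between 0.045 and 0.065 m and angle between tin_a_center's own z axis and vertical below 0.12 rad and contact force between tin_a and the fingers below 0.2 N and contact force between tin_a and basket between 0.5 and 3.4 N and linear speed of tin_a below 0.03 m/s) and (x of tin_c_center in the frame of basket_floor between -0.075 and 0.075 m and y of tin_c_center in the frame of basket_floor between -0.14 and 0.14 m and z of tin_c_center in the frame of basket_floor between 0.045 and 0.065 m and angle between tin_c_center's own z axis and vertical below 0.12 rad and contact force between tin_c and the fingers below 0.2 N and contact force between tin_c and basket between 0.5 and 3.4 N and linear speed of tin_c below 0.03 m/s)) or ((height (world z) of tin_c_center above 0.185 m and angle between tin_c_center's own z axis and vertical below 0.3 rad and contact force between tin_c and the fingers above 1 N and linear speed of tin_c below 0.05 m/s and contact force between tin_c and basket below 0.1 N and contact force between tin_c and soap below 0.1 N and contact force between tin_c and pumice below 0.1 N and contact force between tin_c and brush below 0.1 N and contact force between tin_c and jar below 0.1 N and contact force between tin_c and cup below 0.1 N and contact force between tin_c and lotion below 0.1 N and contact force between tin_c and bowl below 0.1 N and contact force between tin_c and tin_a below 0.1 N and contact force between tin_c and tin_b below 0.1 N) and (x of tin_a_center in the frame of basket_floor between -0.075 and 0.075 m and y of tin_a_center in the frame of basket_floor between -0.14 and 0.14 m and z of tin_a_center in the frame of basket_floor between 0.045 and 0.065 m and angle between tin_a_center's own z axis and vertical below 0.12 rad and contact force between tin_a and the fingers below 0.2 N and contact force between tin_a and basket between 0.5 and 3.4 N and linear speed of tin_a below 0.03 m/s) and (x of tin_b_center in the frame of basket_floor between -0.075 and 0.075 m and y of tin_b_center in the frame of basket_floor between -0.14 and 0.14 m and z of tin_b_center in the frame of basket_floor between 0.045 and 0.065 m and angle between tin_b_center's own z axis and vertical below 0.12 rad and contact force between tin_b and the fingers below 0.2 N and contact force between tin_b and basket between 0.5 and 3.4 N and linear speed of tin_b below 0.03 m/s)))); the arm keeps its last pose, push and grip.
It fails at once if a tin is dropped (it falls free faster than 0.6 m/s, out of the fingers) ((linear speed of tin_a above 0.6 m/s and contact force between tin_a and the fingers below 0.3 N) or (linear speed of tin_b above 0.6 m/s and contact force between tin_b and the fingers below 0.3 N) or (linear speed of tin_c above 0.6 m/s and contact force between tin_c and the fingers below 0.3 N)).
It fails at once if a tin is tipped more than 45 degrees (angle between any of tin_a_center, tin_b_center, tin_c_center's own z axis and vertical above 0.785 rad).
It fails at once if a bystander is moved more than 30 mm or tipped over (distance of any of soap, pumice, brush, jar, cup, lotion, bowl from where it was at the start of the episode above 0.03 m or angle between any of soap, pumice, brush, jar, cup, lotion, bowl's own z axis and vertical above 0.5 rad).
It also fails if it takes over 72 s, if anything falls off the work surface, if the arm or the gripper's body presses on something with over 40 N, if the wrist force passes 120 N, or if a joint passes its speed limit or range.

## Working session

There is one attempt and no reset: what is moved stays moved. The work goes in short steps, Python scripts to look and compute and a shell command to move; the robot and the scene stay as the last step left them, time stands still between calls to the robot, and variables do not carry over. Pictures are saved under pics/ and viewed, at most 10 in all, crops included, and the job is handed in when it is done.

```bash
mkdir -p pics; cat > h.py <<'E'
import numpy as np, cv2
from plant import get_state, viewer, hand_in
def cam(n):
    m=viewer.camera_model(n); f=210/np.tan(np.radians(m['vfov'])/2); return m,f,np.array(m['pose'])
def cloud(n,depth):
    m,f,P=cam(n); v,u=np.mgrid[0:420,0:560]
    p=np.stack([(u-m['cx'])/f*depth,(v-m['cy'])/f*depth,depth],-1)
    return p@P[:3,:3].T+P[:3,3]
def ray(n,u,v,z):
    m,f,P=cam(n); d=P[:3,:3]@np.array([(u-m['cx'])/f,(v-m['cy'])/f,1]); o=P[:3,3]
    return o+d*(z-o[2])/d[2]
E
python3 - <<'E'
from h import *
for n in ['top','side']:
    a,d=viewer.snapshot(n); cv2.imwrite(f'pics/{n}0.png',a[...,::-1]); np.savez(f'{n}0.npz',a=a,d=d); print(cam(n)); print((d==0).mean())
s=get_state(); print(s)
E
```

```text
({'vfov': 57.55607551609531, 'cx': 277.0076821508547, 'cy': 207.41330418775888, 'pose': array([[ 3.08102990e-03, -9.96252127e-01,  8.64419310e-02,
         5.11161641e-01],
       [-9.99995246e-01, -3.05864208e-03,  3.91437113e-04,
         8.34591159e-02],
       [-1.25575129e-04, -8.64427261e-02, -9.96256814e-01,
         8.77031068e-01],
       [ 0.00000000e+00,  0.00000000e+00,  0.00000000e+00,
         1.00000000e+00]])}, np.float64(382.3356592203393), array([[ 3.08102990e-03, -9.96252127e-01,  8.64419310e-02,
         5.11161641e-01],
       [-9.99995246e-01, -3.05864208e-03,  3.91437113e-04,
         8.34591159e-02],
       [-1.25575129e-04, -8.64427261e-02, -9.96256814e-01,
         8.77031068e-01],
       [ 0.00000000e+00,  0.00000000e+00,  0.00000000e+00,
         1.00000000e+00]]))
0.0038095238095238095
({'vfov': 52.93143177224998, 'cx': 278.99795624829795, 'cy': 207.7546857540527, 'pose': array([[-0.99277085, -0.09720984,  0.07040088,  0.49107497],
       [-0.11892255,  0.71734852, -0.68649001,  0.76096799],
       [ 0.01623162, -0.68989952, -0.72372314,  0.80899902],
   
[... 358 characters left out ...]
9
{'time_s': 0.1, 'joint_positions': array([-1.25750474e+00,  2.07327760e-01,  1.54281779e+00, -3.60926214e-05,
        1.39348620e+00, -1.50501626e-01]), 'qvel': array([ 0.00017305, -0.00529942, -0.00340006,  0.00085511,  0.00042873,
        0.00038228]), 'effort': array([-4.49224963e-04, -3.84088433e+01, -2.92548519e+01, -3.27696862e-04,
        4.78758200e-03,  1.68312756e-06]), 'tcp_pos': array([ 0.25698945, -0.5136139 ,  0.23024268]), 'tcp_rot': array([ 9.73231018e-01,  2.29826772e-01, -1.00595932e-04, -1.01473003e-03]), 'force': array([-0.74538333,  0.52043905, -0.00133017]), 'wrist_torque': array([0.00328732, 0.0245122 , 0.01974973]), 'finger_force': 0.0, 'width': 0.08542749070282456}
```

View pics/top0.png

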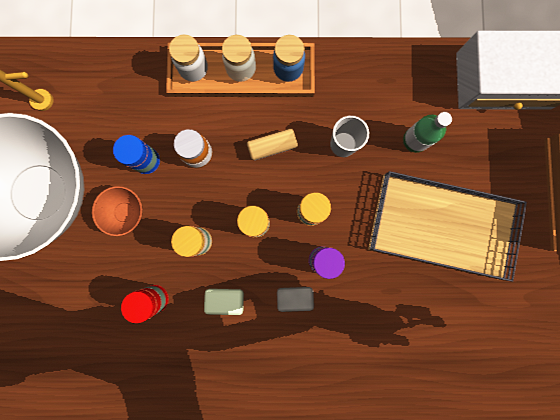

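View pics/side0.png

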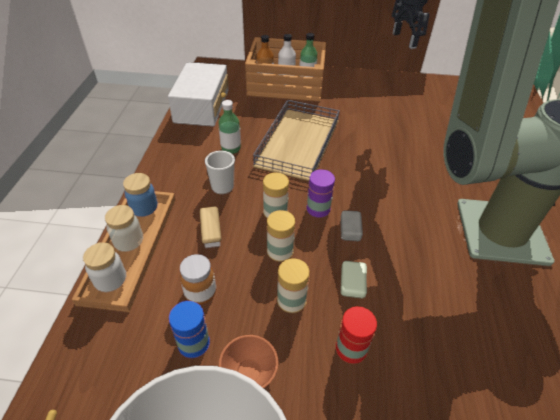

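The top view shows the tins (brass lids) at about (188,241), (253,221) and (315,208), the purple look-alike at (329,263), and the basket between (375,175) and (525,278). The side view agrees.

```bash
python3 - <<'E'
from h import *
z=np.load('top0.npz'); a,d=z['a'],z['d']; C=cloud('top',d)
hsv=cv2.cvtColor(a,cv2.COLOR_RGB2HSV)
for (u,v) in [(188,241),(253,221),(315,208),(329,263)]:
    w=np.zeros((420,560),bool); w[v-30:v+30,u-30:u+30]=1
    m=w&(abs(C[...,2]-.11)<.004)
    p=C[m]; c,r=cv2.minEnclosingCircle(p[:,:2].astype(np.float32)); print((u,v),m.sum(),np.round(c,4),round(r,4),p[:,2].mean())
# basket floor
m=(hsv[...,1]<150)&(hsv[...,2]>130)&(abs(C[...,2]-.006)<.006)
m[:, :360]=0; m[:165]=0; m[290:]=0
p=C[m]; print('floor',m.sum(),np.median(p[:,2]))
b=cv2.minAreaRect(p[:,:2].astype(np.float32)); print(b); print(cv2.boxPoints(b))
# rim
m=(abs(C[...,2]-.045)<.006); m[:, :360]=0; m[:165]=0; m[290:]=0
p=C[m]; b=cv2.minAreaRect(p[:,:2].astype(np.float32)); print('rim',m.sum(),b); print(cv2.boxPoints(b))
for n,(u,v) in dict(soap=(223,302),pum=(295,300),brush=(272,144),jar=(190,142),cup=(350,130),bot=(428,132),bowl=(117,210)).items():
    print(n,np.round(C[v,u],3))
E
```

```text
(188, 241) 735 [0.5098 0.2643] 0.0309 0.10901422906209993
(253, 221) 716 [0.5513 0.1325] 0.0308 0.10911632604188513
(315, 208) 714 [0.5787 0.0056] 0.031 0.10920145423741444
(329, 263) 744 [ 0.4672 -0.0205] 0.031 0.10924021870422271
floor 9236 0.005405104641241554
((0.5458382964134216, -0.29444319009780884), (0.30957916378974915, 0.16808176040649414), 77.4007568359375)
[[ 0.43005684 -0.42717353]
 [ 0.5940911  -0.46383724]
 [ 0.6616198  -0.16171286]
 [ 0.49758548 -0.12504914]]
rim 847 ((0.5853335857391357, -0.33495843410491943), (0.37170782685279846, 0.2736041843891144), 77.4192886352539)
[[ 0.41133437 -0.48655254]
 [ 0.6783694  -0.5461475 ]
 [ 0.7593328  -0.18336433]
 [ 0.49229777 -0.12376934]]
soap [0.377 0.201 0.026]
pum [0.382 0.044 0.031]
brush [0.728 0.096 0.03 ]
jar [0.716 0.266 0.094]
cup [ 0.763 -0.082  0.025]
bot [ 0.733 -0.224  0.114]
bowl [0.58  0.45  0.004]
```

```bash
cat >> h.py <<'E'
from scipy.spatial.transform import Rotation as R
T=dict(A=(.5098,.2643),B=(.5513,.1325),C=(.5787,.0056))
bc=np.array([.5458,-.2944]); by=np.array([.218,.976])
T['P']=tuple(bc+.07*by); T['Q']=tuple(bc-.07*by)
def to(k,z,th=77.4):
    s=get_state(); r=R.from_quat(s['tcp_rot']); p=np.array([*T[k],z])
    print('rem',np.round(r.inv().apply(p-s['tcp_pos'])/.15,3))
    c,q=np.cos(np.radians(th)),np.sin(np.radians(th))
    g=R.from_matrix(np.array([[c,q,0],[q,-c,0],[0,0,-1]]))
    print('turn',np.round((r.inv()*g).as_rotvec()/np.pi,4)); print('t',s['time_s'],'F',np.round(s['force'],2),'ff',round(s['finger_force'],1),'w',round(s['width'],4),np.round(s['tcp_pos'],4))
E
python3 -m creep '[[0,[0.4,-0.25,0],[0,0,-0.06]],[0,[0.8,-0.5,0],[0,0,-0.12]],[0,[1,-0.6,0],[0,0,-0.18]],[0,[1,-0.6,0],[0,0,-0.24]],[0,[1,-0.6,0],[0,0,-0.282]],[0,[1,-0.6,0],[0,0,-0.282]]]' 40; python3 -c "
from h import *;to('C',.2)"
```

```text
time_s: 0.85
tcp_pos: [0.351, -0.3662, 0.2308]
tcp_rot: [0.781, 0.624, 0.0, -0.0]
force: [-0.6, -0.0, 0.2]
width: 0.0854
finger_force: 0.0
rem [2.752 0.934 0.207]
turn [-0.0002 -0.0002 -0.0007]
t 0.85 F [-0.55 -0.02  0.24] ff 0.0 w 0.0854 [ 0.351  -0.3662  0.2308]
```

```bash
python3 -m creep '[[0,[0.4,0.12,0.07],[0,0,0]],[0,[0.8,0.24,0.14],[0,0,0]],[0,[1,0.31,0.2],[0,0,0]]]' >/dev/null; python3 -m creep '[[0,[0.4,0.12,0],[0,0,0]],[0,[0.8,0.24,0],[0,0,0]],[0,[1,0.31,0],[0,0,0]]]' >/dev/null; python3 -m creep '[[0,[0.4,0.15,0],[0,0,0]],[0,[0.75,0.31,0],[0,0,0]],[0,[0.75,0.31,0],[0,0,0]],[0,[0.75,0.31,0],[0,0,0]],[0,[0.75,0.31,0],[0,0,0]],[0,[0.75,0.31,0],[0,0,0]]]'; python3 -c "
from h import *;to('C',.055)
for i in range(1):
  a,d=viewer.snapshot('top');cv2.imwrite('pics/t1.png',a[...,::-1])"
```

```text
time_s: 2.35
tcp_pos: [0.5771, 0.004, 0.2014]
tcp_rot: [0.782, 0.624, -0.0, -0.0]
force: [0.5, -1.2, 0.3]
width: 0.0858
finger_force: 0.0
rem [0.013 0.008 0.976]
turn [-0.      0.     -0.0011]
t 2.35 F [ 0.5  -1.22  0.29] ff 0.0 w 0.0858 [0.5771 0.004  0.2014]
```

View pics/t1.png

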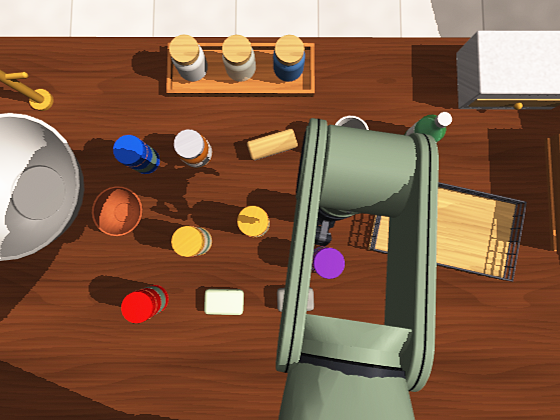

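The picture shows the arm hovering over tin C and hiding it; nothing has been disturbed. I'll descend, grip and lift.

```bash
python3 -m creep '[[0,[0.013,0.008,0.25],[0,0,0]],[0,[0.013,0.008,0.5],[0,0,0]],[0,[0.013,0.008,0.75],[0,0,0]],[0,[0.013,0.008,0.976],[0,0,0]],[0,[0.013,0.008,0.976],[0,0,0]],[0,[0.013,0.008,0.976],[0,0,0]]]'; python3 -m creep '[[255,[0,0,0],[0,0,0]],[255,[0,0,0],[0,0,0]],[255,[0,0,0],[0,0,0]],[255,[0,0,0],[0,0,0]],[255,[0,0,0],[0,0,0]],[255,[0,0,0],[0,0,0]]]' 40;  python3 -c "
from h import *;to('C',.055)"
```

```text
time_s: 3.15
tcp_pos: [0.5803, 0.0063, 0.0563]
tcp_rot: [0.781, 0.625, 0.001, 0.001]
force: [-0.4, 0.1, 0.1]
width: 0.0854
finger_force: 0.0
time_s: 3.9
tcp_pos: [0.5798, 0.0067, 0.0572]
tcp_rot: [0.781, 0.625, 0.0, 0.001]
force: [-4.2, 0.4, 6.4]
width: 0.0603
finger_force: 42.3
rem [-0.009 -0.006  0.015]
turn [ 0.0005  0.0001 -0.0003]
t 3.9 F [-4.24  0.39  6.36] ff 42.3 w 0.0603 [0.5798 0.0067 0.0572]
```

```bash
python3 -m creep '[[255,[0,0,-0.2],[0,0,0]],[255,[0,0,-0.4],[0,0,0]],[255,[0,0,-0.6],[0,0,0]],[255,[0,0,-0.7],[0,0,0]],[255,[0,0,-0.7],[0,0,0]],[255,[0,0,-0.7],[0,0,0]],[255,[0,0,-0.7],[0,0,0]],[255,[0,0,-0.7],[0,0,0]]]'; for i in 1 2 3; do python3 -m creep '[[255,[0,0,0],[0,0,0]],[255,[0,0,0],[0,0,0]]]' | grep force; done;  python3 -c "
from h import *;to('P',.06+.10)
print(get_state()['wrist_torque'])"
```

```text
time_s: 4.9
tcp_pos: [0.5786, 0.0069, 0.1587]
tcp_rot: [0.781, 0.625, -0.001, -0.001]
force: [0.7, 0.1, -5.1]
width: 0.0602
finger_force: 46.0
force: [0.1, -0.5, -3.7]
finger_force: 46.1
force: [-0.2, 0.2, -4.9]
finger_force: 46.1
force: [0.4, -0.3, -4.9]
finger_force: 46.1
rem [-1.541e+00  2.220e-01 -1.000e-03]
turn [ 0.     -0.     -0.0004]
t 5.65 F [ 0.38 -0.33 -4.86] ff 46.1 w 0.0606 [0.5793 0.0068 0.1599]
[ 0.04351743  0.03943702 -0.0363356 ]
```

```bash
python3 -m creep '[[255,[0,0,0.2],[0,0,0]],[255,[0,0,0.4],[0,0,0]],[255,[0,0,0.6],[0,0,0]],[255,[0,0,0.66],[0,0,0]],[255,[0,0,0.69],[0,0,0]],[255,[0,0,0.7],[0,0,0]],[255,[0,0,0.7],[0,0,0]],[255,[0,0,0.7],[0,0,0]]]'; python3 -m creep '[[0,[0,0,0],[0,0,0]],[0,[0,0,0],[0,0,0]],[0,[0,0,0],[0,0,0]],[0,[0,0,0],[0,0,0]],[0,[0,0,0],[0,0,0]]]'; python3 -m creep '[[0,[0,0,-0.2],[0,0,0]],[0,[0,0,-0.5],[0,0,0]],[0,[0,0,-0.8],[0,0,0]],[0,[0,0,-1],[0,0,0]],[0,[0,0,-1],[0,0,0]]]'; python3 -c "
from h import *;to('B',.2)"
```

```text
time_s: 6.65
tcp_pos: [0.58, 0.0069, 0.0572]
tcp_rot: [0.781, 0.625, 0.001, 0.001]
force: [-5.3, 0.7, 5.7]
width: 0.0606
finger_force: 47.1
time_s: 7.28
tcp_pos: [0.5793, 0.0068, 0.0548]
tcp_rot: [0.781, 0.625, 0.0, 0.0]
force: [-0.6, 0.1, -0.4]
width: 0.0856
finger_force: 0.0
time_s: 7.9
tcp_pos: [0.5816, 0.0065, 0.2085]
tcp_rot: [0.781, 0.625, 0.003, 0.003]
force: [0.2, -0.5, -0.6]
width: 0.0856
finger_force: 0.0
rem [ 0.775 -0.382  0.054]
turn [ 0.0024 -0.0002 -0.0004]
t 7.9 F [ 0.21 -0.49 -0.56] ff 0.0 w 0.0856 [0.5816 0.0065 0.2085]
```

```bash
python3 -m creep '[[0,[0.3,-0.15,0],[0,0,0]],[0,[0.6,-0.3,0],[0,0,0]],[0,[0.775,-0.37,0],[0,0,0]],[0,[0.775,-0.37,0],[0,0,0]],[0,[0.775,-0.37,0],[0,0,0]],[0,[0.775,-0.37,0],[0,0,0]],[0,[0.775,-0.37,0],[0,0,0]]]'; python3 -c "
from h import *;to('B',.055)"
```

```text
time_s: 8.78
tcp_pos: [0.5508, 0.1315, 0.2047]
tcp_rot: [0.781, 0.624, -0.0, -0.0]
force: [0.8, 0.0, 0.4]
width: 0.0853
finger_force: 0.0
rem [0.008 0.002 0.998]
turn [-0.      0.0001 -0.0009]
t 8.775 F [0.77 0.01 0.42] ff 0.0 w 0.0853 [0.5508 0.1315 0.2047]
```

```bash
python3 -m creep '[[0,[0,0,0.25],[0,0,0]],[0,[0,0,0.5],[0,0,0]],[0,[0,0,0.75],[0,0,0]],[0,[0,0,0.98],[0,0,0]],[0,[0,0,0.98],[0,0,0]],[0,[0,0,0.98],[0,0,0]]]' | grep force; python3 -m creep '[[255,[0,0,0],[0,0,0]],[255,[0,0,0],[0,0,0]],[255,[0,0,0],[0,0,0]],[255,[0,0,0],[0,0,0]],[255,[0,0,0],[0,0,0]],[255,[0,0,0],[0,0,0]]]' 40; python3 -m creep '[[255,[0,0,-0.2],[0,0,0]],[255,[0,0,-0.4],[0,0,0]],[255,[0,0,-0.6],[0,0,0]],[255,[0,0,-0.7],[0,0,0]],[255,[0,0,-0.7],[0,0,0]],[255,[0,0,-0.7],[0,0,0]],[255,[0,0,-0.7],[0,0,0]],[255,[0,0,-0.7],[0,0,0]]]'; for i in 1 2 3; do python3 -m creep '[[255,[0,0,0],[0,0,0]],[255,[0,0,0],[0,0,0]]]' | grep force; done;  python3 -c "
from h import *;to('P',.20)"
```

```text
force: [-0.6, 0.3, 0.1]
finger_force: 0.0
time_s: 10.28
tcp_pos: [0.5519, 0.1326, 0.0603]
tcp_rot: [0.781, 0.625, 0.001, 0.001]
force: [-2.4, -0.4, 6.2]
width: 0.0615
finger_force: 43.4
time_s: 11.28
tcp_pos: [0.5499, 0.1324, 0.1617]
tcp_rot: [0.781, 0.625, -0.001, -0.001]
force: [1.0, 0.1, -1.9]
width: 0.0617
finger_force: 45.3
force: [0.6, -0.4, -3.0]
finger_force: 45.3
force: [0.3, 0.2, -1.8]
finger_force: 45.3
force: [-0.0, -0.3, -2.2]
finger_force: 45.3
rem [-2.317  0.592 -0.247]
turn [ 0.      0.     -0.0004]
t 12.025 F [-0.01 -0.33 -2.2 ] ff 45.3 w 0.0614 [0.5506 0.1324 0.1629]
```

```bash
python3 -m creep '[[255,[0,0,-0.12],[0,0,0]],[255,[-0.1,0.02,-0.25],[0,0,0]],[255,[-0.3,0.08,-0.25],[0,0,0]],[255,[-0.55,0.12,-0.25],[0,0,0]],[255,[-0.8,0.15,-0.25],[0,0,0]],[255,[-1,0.19,-0.25],[0,0,0]]]' >/dev/null;python3 -m creep '[[255,[-0.25,0.04,0],[0,0,0]],[255,[-0.5,0.09,0],[0,0,0]],[255,[-0.75,0.14,0],[0,0,0]],[255,[-1,0.19,0],[0,0,0]]]' >/dev/null;python3 -m creep '[[255,[-0.25,0.04,0],[0,0,0]],[255,[-0.5,0.09,0],[0,0,0]],[255,[-0.75,0.14,0],[0,0,0]],[255,[-1,0.19,0],[0,0,0]]]' >/dev/null;python3 -m creep '[[255,[-0.15,0.02,0],[0,0,0]],[255,[-0.25,0.02,0],[0,0,0]],[255,[-0.25,0.02,0],[0,0,0]],[255,[-0.25,0.02,0],[0,0,0]],[255,[-0.25,0.02,0],[0,0,0]],[255,[-0.25,0.02,0],[0,0,0]]]'; python3 -c "
from h import *;to('Q',.0603+.0065)"
```

```text
time_s: 14.52
tcp_pos: [0.5303, -0.3617, 0.2004]
tcp_rot: [0.78, 0.625, 0.0, -0.0]
force: [0.5, 1.2, -2.2]
width: 0.0615
finger_force: 45.6
rem [-0.006  0.003  0.891]
turn [-0.     -0.0001  0.    ]
t 14.525 F [ 0.5   1.17 -2.18] ff 45.6 w 0.0615 [ 0.5303 -0.3617  0.2004]
```

```bash
python3 -m creep '[[255,[0,0,0.2],[0,0,0]],[255,[0,0,0.4],[0,0,0]],[255,[0,0,0.6],[0,0,0]],[255,[0,0,0.75],[0,0,0]],[255,[0,0,0.83],[0,0,0]],[255,[0,0,0.86],[0,0,0]],[255,[0,0,0.88],[0,0,0]],[255,[0,0,0.88],[0,0,0]]]'; python3 -m creep '[[255,[0,0,0.01],[0,0,0]],[255,[0,0,0.01],[0,0,0]]]';  python3 -c "
from h import *;to('Q',.0603+.0065)"
```

```text
time_s: 15.52
tcp_pos: [0.5305, -0.3631, 0.0693]
tcp_rot: [0.781, 0.625, 0.0, 0.001]
force: [0.5, -0.1, -3.1]
width: 0.0615
finger_force: 45.6
time_s: 15.78
tcp_pos: [0.5302, -0.3628, 0.0673]
tcp_rot: [0.781, 0.625, 0.0, 0.0]
force: [0.4, 0.4, -2.3]
width: 0.0618
finger_force: 45.6
rem [0.001 0.002 0.003]
turn [ 0.0002  0.0001 -0.0004]
t 15.775 F [ 0.43  0.42 -2.31] ff 45.6 w 0.0618 [ 0.5302 -0.3628  0.0673]
```

Not touching the floor yet, so I'll go slightly lower.

```bash
for i in 1 2; do python3 -m creep '[[255,[0,0,0.01],[0,0,0]],[255,[0,0,0.01],[0,0,0]]]' | grep -E "force|tcp_pos"; done
```

```text
tcp_pos: [0.5303, -0.3629, 0.0664]
force: [-1.9, 0.9, 3.4]
finger_force: 45.9
tcp_pos: [0.5303, -0.3631, 0.0663]
force: [-5.3, 1.8, 9.8]
finger_force: 46.5
```

Contact. I'll release, rise and go to tin A.

```bash
python3 -m creep '[[255,[0,0,-0.01],[0,0,0]],[0,[0,0,-0.01],[0,0,0]],[0,[0,0,-0.01],[0,0,0]],[0,[0,0,-0.01],[0,0,0]],[0,[0,0,-0.01],[0,0,0]],[0,[0,0,-0.01],[0,0,0]]]'; python3 -m creep '[[0,[0,0,-0.2],[0,0,0]],[0,[0,0,-0.5],[0,0,0]],[0,[0,0,-0.8],[0,0,0]],[0,[0,0,-1],[0,0,0]],[0,[0,0,-1],[0,0,0]]]'; python3 -c "
from h import *;to('A',.22)"
```

```text
time_s: 17.02
tcp_pos: [0.5301, -0.3626, 0.0653]
tcp_rot: [0.781, 0.625, 0.0, -0.0]
force: [0.8, 0.4, 0.3]
width: 0.0853
finger_force: 0.0
time_s: 17.65
tcp_pos: [0.5318, -0.3641, 0.2194]
tcp_rot: [0.781, 0.625, 0.001, 0.004]
force: [-0.7, 0.0, -1.0]
width: 0.0858
finger_force: 0.0
rem [ 4.056 -1.061 -0.027]
turn [ 0.0022  0.0012 -0.0003]
t 17.65 F [-0.72  0.04 -1.  ] ff 0.0 w 0.0858 [ 0.5318 -0.3641  0.2194]
```

```bash
python3 -m creep '[[0,[0.35,-0.09,0],[0,0,0]],[0,[0.7,-0.18,0],[0,0,0]],[0,[1,-0.26,0],[0,0,0]]]' >/dev/null; python3 -m creep '[[0,[0.35,-0.09,0],[0,0,0]],[0,[0.7,-0.18,0],[0,0,0]],[0,[1,-0.26,0],[0,0,0]]]' >/dev/null;  python3 -m creep '[[0,[0.35,-0.09,0],[0,0,0]],[0,[0.7,-0.18,0],[0,0,0]],[0,[1,-0.26,0],[0,0,0]]]' >/dev/null;  python3 -m creep '[[0,[0.35,-0.09,0],[0,0,0]],[0,[0.7,-0.18,0],[0,0,0]],[0,[1,-0.26,0],[0,0,0]],[0,[1,-0.26,0],[0,0,0]],[0,[1,-0.26,0],[0,0,0]],[0,[1,-0.26,0],[0,0,0]]]' >/dev/null;  python3 -c "
from h import *;to('A',.065)
a,d=viewer.snapshot('top');cv2.imwrite('pics/t2.png',a[...,::-1])
C=cloud('top',d); m=abs(C[...,2]-.11)<.005; m[:,:290]=0; m[:190]=0;m[240:]=0;m[:,345:]=0
c,r=cv2.minEnclosingCircle(C[m][:,:2].astype(np.float32)); print('C',c,r,m.sum())"
```

```text
rem [ 0.058 -0.008  0.997]
turn [-0.0004  0.0003 -0.0009]
t 19.525 F [-0.34 -0.45 -0.13] ff 0.0 w 0.085 [0.5092 0.2556 0.2146]
C (0.5790047645568848, 0.005981423892080784) 0.030932215973734856 724
```

View pics/t2.png

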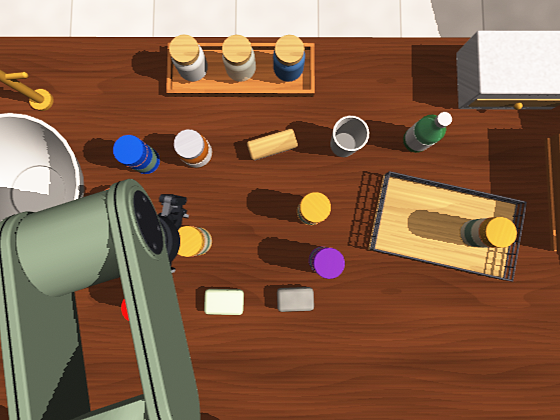

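B stands upright in the basket (lid at about (500,232)) and C is back upright where it was. Next is A.

```bash
python3 -m creep '[[0,[0.05,-0.008,0.1],[0,0,0]],[0,[0.055,-0.008,0.25],[0,0,0]],[0,[0.055,-0.008,0.5],[0,0,0]],[0,[0.055,-0.008,0.75],[0,0,0]],[0,[0.055,-0.008,1],[0,0,0]],[0,[0.055,-0.008,1],[0,0,0]],[0,[0.055,-0.008,1],[0,0,0]]]'; python3 -m creep '[[255,[0,0,0.03],[0,0,0]],[255,[0,0,0.03],[0,0,0]],[255,[0,0,0.03],[0,0,0]],[255,[0,0,0.03],[0,0,0]],[255,[0,0,0.03],[0,0,0]],[255,[0,0,0.03],[0,0,0]]]' 40; python3 -m creep '[[255,[0,0,-0.2],[0,0,0]],[255,[0,0,-0.4],[0,0,0]],[255,[0,0,-0.6],[0,0,0]],[255,[0,0,-0.7],[0,0,0]],[255,[0,0,-0.7],[0,0,0]],[255,[0,0,-0.7],[0,0,0]],[255,[0,0,-0.7],[0,0,0]],[255,[0,0,-0.7],[0,0,0]]]'; for i in 1 2 3; do python3 -m creep '[[255,[0,0,0],[0,0,0]],[255,[0,0,0],[0,0,0]]]' | grep force; done;  python3 -c "
from h import *;to('P',.21)"
```

```text
time_s: 20.45
tcp_pos: [0.5108, 0.2655, 0.0661]
tcp_rot: [0.781, 0.625, 0.001, 0.0]
force: [0.3, 1.0, 0.4]
width: 0.0854
finger_force: 0.0
time_s: 21.2
tcp_pos: [0.5111, 0.2659, 0.0627]
tcp_rot: [0.781, 0.625, 0.001, 0.0]
force: [-1.3, -0.1, 5.5]
width: 0.0622
finger_force: 44.0
time_s: 22.2
tcp_pos: [0.5095, 0.2651, 0.1648]
tcp_rot: [0.781, 0.625, -0.001, -0.0]
force: [-0.2, -0.9, -2.0]
width: 0.062
finger_force: 44.7
force: [-0.9, -0.5, -2.3]
finger_force: 44.7
force: [-0.1, 0.7, -1.3]
finger_force: 44.7
force: [-0.1, -1.3, -1.4]
finger_force: 44.7
rem [-3.122  1.05  -0.294]
turn [ 0.     -0.     -0.0004]
t 22.95 F [-0.09 -1.29 -1.39] ff 44.7 w 0.0619 [0.5101 0.2653 0.1659]
```

```bash
python3 -m creep '[[255,[0,0,-0.12],[0,0,0]],[255,[-0.1,0.03,-0.29],[0,0,0]],[255,[-0.3,0.1,-0.29],[0,0,0]],[255,[-0.55,0.18,-0.29],[0,0,0]],[255,[-0.8,0.27,-0.29],[0,0,0]],[255,[-1,0.34,-0.29],[0,0,0]]]' >/dev/null;python3 -m creep '[[255,[-0.25,0.08,0],[0,0,0]],[255,[-0.5,0.17,0],[0,0,0]],[255,[-0.75,0.25,0],[0,0,0]],[255,[-1,0.34,0],[0,0,0]]]' >/dev/null;python3 -m creep '[[255,[-0.25,0.08,0],[0,0,0]],[255,[-0.5,0.17,0],[0,0,0]],[255,[-0.75,0.25,0],[0,0,0]],[255,[-1,0.34,0],[0,0,0]]]' >/dev/null;python3 -m creep '[[255,[-0.12,0.03,0],[0,0,0]],[255,[-0.12,0.03,0],[0,0,0]],[255,[-0.12,0.03,0],[0,0,0]],[255,[-0.12,0.03,0],[0,0,0]],[255,[-0.12,0.03,0],[0,0,0]]]'; python3 -c "
from h import *;to('P',.0627+.006)"
```

```text
time_s: 25.32
tcp_pos: [0.5611, -0.2247, 0.2094]
tcp_rot: [0.78, 0.625, 0.0, -0.0]
force: [-0.2, -0.4, -1.4]
width: 0.0619
finger_force: 45.2
rem [-0.009  0.002  0.938]
turn [-0.0001 -0.0001  0.0001]
t 25.325 F [-0.17 -0.42 -1.44] ff 45.2 w 0.0619 [ 0.5611 -0.2247  0.2094]
```

```bash
python3 -m creep '[[255,[0,0,0.2],[0,0,0]],[255,[0,0,0.4],[0,0,0]],[255,[0,0,0.6],[0,0,0]],[255,[0,0,0.75],[0,0,0]],[255,[0,0,0.87],[0,0,0]],[255,[0,0,0.91],[0,0,0]],[255,[0,0,0.925],[0,0,0]],[255,[0,0,0.925],[0,0,0]],[255,[0,0,0.925],[0,0,0]]]' | grep -E "force|tcp_pos"; for i in 1 2; do python3 -m creep '[[255,[0,0,0.01],[0,0,0]],[255,[0,0,0.01],[0,0,0]]]'| grep -E "force|tcp_pos"; done
```

```text
tcp_pos: [0.5618, -0.2262, 0.0717]
force: [1.3, -0.9, -1.6]
finger_force: 45.2
tcp_pos: [0.5611, -0.2259, 0.0692]
force: [-0.3, -0.3, -2.2]
finger_force: 45.2
tcp_pos: [0.5613, -0.226, 0.0688]
force: [-1.7, 1.4, 4.2]
finger_force: 45.7
```

Contact. I'll release, rise and return to C.

```bash
python3 -m creep '[[0,[0,0,0],[0,0,0]],[0,[0,0,0],[0,0,0]],[0,[0,0,0],[0,0,0]],[0,[0,0,0],[0,0,0]],[0,[0,0,0],[0,0,0]]]'; python3 -m creep '[[0,[0,0,-0.2],[0,0,0]],[0,[0,0,-0.5],[0,0,0]],[0,[0,0,-0.8],[0,0,0]],[0,[0,0,-0.95],[0,0,0]],[0,[0,0,-0.95],[0,0,0]]]' >/dev/null; python3 -m creep '[[0,[0.35,-0.05,0],[0,0,0]],[0,[0.7,-0.1,0],[0,0,0]],[0,[1,-0.15,0],[0,0,0]]]' >/dev/null;python3 -m creep '[[0,[0.3,-0.05,0],[0,0,0]],[0,[0.5,-0.07,0],[0,0,0]],[0,[0.5,-0.07,0],[0,0,0]],[0,[0.5,-0.07,0],[0,0,0]],[0,[0.5,-0.07,0],[0,0,0]],[0,[0.5,-0.07,0],[0,0,0]]]';python3 -c "
from h import *;T['C']=(.579,.006);to('C',.06)"
```

```text
time_s: 27.58
tcp_pos: [0.5611, -0.2258, 0.0676]
tcp_rot: [0.781, 0.625, 0.0, -0.0]
force: [0.6, 0.0, -0.3]
width: 0.0854
finger_force: 0.0
time_s: 29.32
tcp_pos: [0.5782, -0.0002, 0.21]
tcp_rot: [0.781, 0.624, -0.0, -0.0]
force: [0.1, 0.7, -0.3]
width: 0.0852
finger_force: 0.0
rem [ 0.041 -0.004  1.   ]
turn [-0.0001  0.0001 -0.0009]
t 29.325 F [ 0.1   0.7  -0.32] ff 0.0 w 0.0852 [ 5.782e-01 -2.000e-04  2.100e-01]
```

```bash
python3 -m creep '[[0,[0.041,-0.004,0.15],[0,0,0]],[0,[0.041,-0.004,0.35],[0,0,0]],[0,[0.041,-0.004,0.6],[0,0,0]],[0,[0.041,-0.004,0.85],[0,0,0]],[0,[0.041,-0.004,1],[0,0,0]],[0,[0.041,-0.004,1],[0,0,0]],[0,[0.041,-0.004,1],[0,0,0]]]'; python3 -m creep '[[255,[0,0,0],[0,0,0]],[255,[0,0,0],[0,0,0]],[255,[0,0,0],[0,0,0]],[255,[0,0,0],[0,0,0]],[255,[0,0,0],[0,0,0]],[255,[0,0,0],[0,0,0]]]' 50; python3 -m creep '[[255,[0,0,-0.15],[0,0,0]],[255,[0,0,-0.35],[0,0,0]],[255,[0,0,-0.6],[0,0,0]],[255,[0,0,-0.8],[0,0,0]],[255,[0,0,-0.95],[0,0,0]],[255,[0,0,-1],[0,0,0]],[255,[0,0,-1],[0,0,0]],[255,[0,0,-1],[0,0,0]],[255,[0,0,-1],[0,0,0]],[255,[0,0,-1],[0,0,0]]]'; python3 -m creep '[[255,[0,0,0],[0,0,0]],[255,[0,0,0],[0,0,0]],[255,[0,0,0],[0,0,0]],[255,[0,0,0],[0,0,0]]]' ; python3 -c "
from h import *
a,d=viewer.snapshot('side');cv2.imwrite('pics/s3.png',a[...,::-1])"
```

```text
time_s: 30.2
tcp_pos: [0.58, 0.0066, 0.0613]
tcp_rot: [0.781, 0.625, 0.001, 0.001]
force: [0.4, 0.2, -0.6]
width: 0.0852
finger_force: 0.0
time_s: 30.95
tcp_pos: [0.5798, 0.0069, 0.0621]
tcp_rot: [0.781, 0.625, 0.001, 0.001]
force: [-1.7, -0.2, 5.1]
width: 0.0605
finger_force: 54.5
time_s: 32.2
tcp_pos: [0.5786, 0.0071, 0.2093]
tcp_rot: [0.781, 0.625, -0.001, -0.001]
force: [0.1, 0.2, -3.9]
width: 0.0606
finger_force: 56.2
time_s: 32.7
tcp_pos: [0.579, 0.0071, 0.2102]
tcp_rot: [0.781, 0.625, 0.0, 0.0]
force: [0.0, -0.5, -4.4]
width: 0.0608
finger_force: 56.2
```

View pics/s3.png

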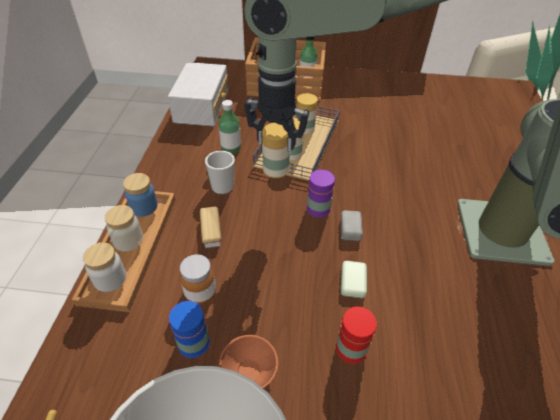

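The picture shows tin C held upright in the gripper at (276,150), with the other two standing in the basket behind it at about (296,140) and (307,115). The bystanders haven't moved. Handing in.

```bash
python3 -c "
from h import *
print(hand_in())"
```

```text
the job is handed in; nothing more can be done
None
```

I handed the job in with tin C, the heaviest (about 4.6 N against roughly 2.2 N for B and 1.7 N for A), held upright and still about 15 cm above the table, with A and B standing in the basket; the hand-in returned no verdict.

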